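# Stack the valve sub-assembly in its nest and scan it

### The job

Finish the valve sub-assembly on the bench: lower the brass spacer flat into the blue-cornered nest on top of the steel body already there, then the red cover on top of the spacer with its round boss up; set the plates down, do not drop them. Only when the stack is complete, squeeze the orange trigger of the clamped hand scanner fully in, hold it for about a second and let it spring back out. Leave the other things on the bench where they are and the stack seated in the nest.

Things in the scene. Friction and masses are not known exactly. Their poses are not given: they have to be found in the camera images.
- station: Fixed scanning station: dark steel base plate 150 (x) by 330 (y) by 10 mm with the nest near its -y end and a black and yellow pistol-grip scanner clamped on its side over its +y half, nose towards the nest. Origin: centre of the plate's underside; z up. In this frame the scanner's head is a bar along y: x 0 to 60, y -20 to 130 mm, top 87 mm above the bench.
- pocket (a point): Centre of the nest's floor, 18 mm above the bench; axes as the station's. Four blue corner guides enclose 74 (x) by 48 (y) mm, 2 mm per side more than the plates; straight to 44 mm above this floor, then flared out up to 53 mm. Their outsides lie within 47 mm (x) and 34 mm (y) of the centre. Both long sides (facing y) are open between the corners, 48 mm wide, for the fingers.
- valve_body: Steel block 70 (x) by 44 (y) by 26 mm, already lying in the nest, loose. Origin: centre of its underside; z up.
- spacer: Plain brass plate 70 (x) by 44 (y) by 12 mm, 0.3 kg, lying on the bench. Origin: centre of its underside; x along its length, z up. In place its origin is 26 mm above the nest's floor; either end may face either way.
- cover: Red plate 70 (x) by 44 (y) by 10 mm with a bare metal round boss, 30 mm diameter and 14 mm tall, on the middle of its top (24 mm tall in all), 0.15 kg, lying on the bench. Origin: centre of the plate's underside; x along its length, z up. In place its origin is 38 mm above the nest's floor; either end may face either way.
- trigger (a joint): Hinge angle of the scanner's trigger: 0 sprung out (rest), 0.36 rad fully in. Orange lever 56 mm long, 9 mm thick (y), 22 mm tall (z), beside the grip on its -y side, hinged about an upright axis at station x 0, y 55 mm and pointing to -x; squeezed, its free end swings to +y, towards the grip. About 9 N at the pad when fully in.
- trigger_pad (a point): Point on the front (-y) face of the trigger where it is pressed, 38 mm from its hinge and 62 mm above the bench; moves with the trigger (about 13 mm to +y when fully in). At rest it is 59 mm from the back (+y) face of the grip; fully in, 46 mm.
- squeeze (a point): Fixed point in the scanner's grip, 62 mm above the bench, axes as the station's: midway between the grip's back (+y) face and the pad of the fully squeezed trigger. Fingers centred here from above, closing along y, squeeze the trigger to the grip. The grip is a bar along x: station x 0 to -113, y 75 to 105, z 47 to 77 mm; below is free but for a thin post at its end.
- file: Bystander: file with wooden handle, 300 mm long. Origin: about the middle of its length.
- tin: Bystander: white and red tin, 90 mm diameter, 110 mm tall. Origin: centre of its underside.
- bowl: Bystander: orange bowl, 130 mm diameter, 50 mm tall. Origin: centre of its underside.
- brick: Bystander: pale wooden block 100 by 60 by 45 mm. Origin: centre of its underside.
- steel_bar: Bystander: steel bar 110 by 35 by 30 mm. Origin: centre of its underside.
- brush: Bystander: flat brush with handle. Origin: about the middle of its length.
There are look-alikes about, which are no part of the job. What is shaped like the valve_body but green or pink is not meant.

How it is judged:
By the outcome, as a careful person would: the job done as asked, in the order asked, and still so for the second after the job is handed in, with the robot touching nothing.
It also fails if it takes over 66 s, if anything falls off the work surface, if the arm or the gripper's body presses on something with over 40 N, if the wrist force passes 120 N, or if a joint passes its speed limit or range.

### The arm

A 6-joint arm with a two-finger parallel gripper is mounted at the origin on the work surface. World frame = base frame: x ahead of the robot, y to its left, z up, the work surface at z = 0. Lengths are in mm, angles in rad, forces in N, time in s.
With the tool pointing down it reaches from about 400 to 925 mm from the base axis. Payload 12.5 kg.
Tool frame: the origin (TCP) lies at the very end of the fingers, on their centre line; the grasp point (between the pads) lies 19 mm behind it; z points along the fingers, y is the direction in which the jaws open and shut (so a half turn about z gives the same grasp; the last joint's range is limited). The gripper opens to 95 mm and grips with 3 to 60 N. Pads are 20 mm wide; open, the fingers measure 119 mm over their backs; the gripper's body (75 mm by 180 mm) begins 59 mm behind the grasp point.
Start: joints at [-1.331, 0.491, 1.559, -0, 1.092, -0.106], TCP at [211.867, -588.013, 214.661] pointing down, gripper open.
Joint ranges: [-3.1, 3.1], [-0.84, 2.19], [0.05, 2.79], [-1.13, 4.28], [0.06, 2.93], [-2.69, 2.69]. Speed limits (rad/s): [2.22, 2.22, 2.79, 3.14, 3.14, 3.14].

### API

Orientations are given as [roll, pitch, yaw] about the fixed x, y, z axes, in that order (R = Rz(yaw) Ry(pitch) Rx(roll)).
In Python, from cell import env gives the robot as it stands.
- The arm moves only by the shell command python3 -m pendant 'ROWS'. ROWS is JSON, a list that holds one entry, the list of rows, each a list of 5 numbers: the opening, from 0 (shut) to 1 (fully open), then the shift along the tool's x, y, z in m, then the turn about the tool's z in rad. A call has exactly 8 rows; each row is the pose to reach, as a shift and turn from the pose commanded when the call began, along the tool's axes at that moment; what a row does not reach only later rows make up. A row lasts 1/10 s, in which the tool goes at most 50 mm and 8.59 degrees, less where a joint would pass 70% of its speed; a pose out of reach is approached as far as the arm can. A call with a gripper value outside its range is refused whole. The fingers move at their own pace and stop on an object; the grip force is fixed at half the most. Time passes only in rows, so rows that repeat a pose let the fingers close, or fill a call up. It gives the time, the measured TCP pose, the force and the opening at its end, in the units of the state.
- env.state(): the state, without advancing time (a new reading comes with each control period).
- env.read_camera(name): name is "scene" or "top"; returns a dict with "image" (400x640x3 uint8, blue, green, red), "range_z" (400x640 float32, mm along the optical axis (not along the pixel's ray), 0 where there is no reading), "fx", "fy", "cx", "cy" (pixels), "rvec" (rotation vector, rad) and "tvec" (3), from world to camera coordinates, as OpenCV has them. Camera axes: x right, y down, z forward; pixel columns grow to the right and rows downward; lengths in mm; the calibration is good to about 2 mm. A picture is of the moment at which its call begins.
- env.job_done(): hands the job in, once; it reports no verdict.
The state is a dict: "t": time; "joints": joint angles; "qvel": joint speeds; "tau": joint torques, N m; "eef_pos": TCP position; "tcp_rot": TCP orientation; "ft_force": force on the tool from outside, world axes, zero at the start; "moment": the same for the moment, N m; "opening": opening from 0.0 (shut) to 1.0 (fully open).
Only numpy, scipy, OpenCV 4.12 (cv2) and the standard library are available. Lean on these libraries where they do the work, as an engineer would, in place of code of your own. Each camera call takes 0.05 s, during which the arm holds its last target. There are 200 camera calls.

## Working session

There is one attempt and no reset: what is moved stays moved. The work goes in short steps, Python scripts to look and compute and a shell command to move; the robot and the scene stay as the last step left them, time stands still between calls to the robot, and variables do not carry over. Pictures are saved under pics/ and viewed, about 8 in all and at most 12, crops included, and the job is handed in when it is done.

```bash
ls; mkdir -p pics; cat > h.py <<'E'
import numpy as np, cv2
from cell import env
def cam(n):
    c=env.read_camera(n); R=cv2.Rodrigues(np.array(c["rvec"],float))[0]; t=np.array(c["tvec"],float).ravel()
    z=c["range_z"]; v,u=np.mgrid[0:400,0:640]
    P=np.dstack([(u-c["cx"])/c["fx"]*z,(v-c["cy"])/c["fy"]*z,z])
    W=(P-t)@R; W[z==0]=np.nan
    return c["image"],W
E
python3 - <<'E'
from h import *
for n in("top","scene"):
    im,W=cam(n); cv2.imwrite(f"pics/{n}0.png",im); np.savez(f"{n}0.npz",im=im,W=W)
    print(n,[np.round(W[r,c]) for r,c in((50,50),(50,600),(200,320),(350,50),(350,600))])
print(env.state())
E
```

```text
pics
top [array([1275., 1288., -404.]), array([ 1446., -1454.,  -760.]), array([575.,  34.,   6.]), array([-173., 1443., -715.]), array([ 258., -527.,  550.])]
scene [array([-819.,  -71.,  178.]), array([ 925., 2403., -171.]), array([473.,  90.,   3.]), array([ 288., -680.,   -1.]), array([1550.,  723., -752.])]
{'t': 0.1, 'joints': array([-1.33060512e+00,  4.91497858e-01,  1.55938593e+00, -4.95686987e-05,
        1.09169255e+00, -1.05546693e-01]), 'qvel': array([-1.03187064e-03,  3.50443006e-05, -3.28002411e-03, -1.25725554e-03,
        8.27211395e-04,  4.17699018e-04]), 'tau': array([ 3.61442857e-03, -6.13620687e+01, -2.58607203e+01,  6.93562254e-02,
        4.70189843e-02, -5.14985038e-05]), 'eef_pos': array([ 211.7973845 , -587.7932782 ,  214.12195392]), 'tcp_rot': array([-3.14060981e+00, -5.99119020e-05,  3.45760741e-01]), 'ft_force': array([-0.33000718,  0.26463755, -0.40215016]), 'moment': array([-0.00246984,  0.054075  ,  0.00081041]), 'opening': 0.9980380036742418}
```

View pics/top0.png

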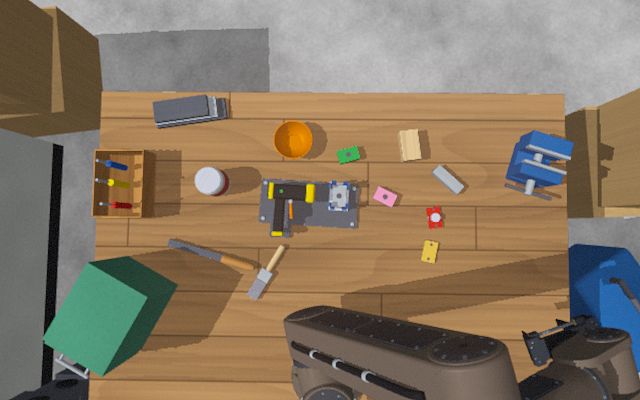

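View pics/scene0.png

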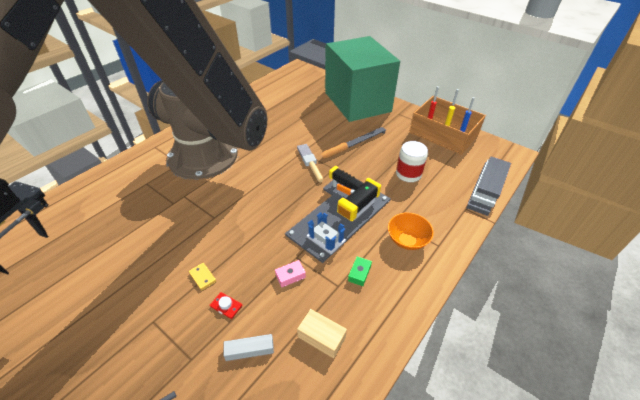

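Top view: nest on the station at (339,196), brass/yellow plate at (430,251), red plate with round boss at (435,217). Possible confusions: the pink block (386,197), the green block (348,155), the steel bar (448,180) and the pale brick (410,145). By colour, the spacer is (430,251) and the cover is (435,217). I'll check these in one crop and measure them.

```bash
python3 - <<'E'
from h import *
d={n:np.load(n+"0.npz") for n in("top","scene")}
a=cv2.resize(d["top"]["im"][175:275,255:455],None,fx=4,fy=4,interpolation=cv2.INTER_CUBIC)
cv2.imwrite("pics/crop1.png",a)
b=cv2.resize(d["scene"]["im"][160:320,180:400],None,fx=3.5,fy=3.5,interpolation=cv2.INTER_CUBIC)
cv2.imwrite("pics/crop2.png",b)
box={"top":{"spacer":(418,238,442,266),"cover":(424,204,447,230),"nest":(326,178,354,214),"station":(252,172,366,242)},
"scene":{"spacer":(185,260,218,292),"cover":(208,288,246,322)}}
hs={"spacer":((20,100,80),(33,255,255)),"cover":((0,120,60),(8,255,255)),"nest":((100,80,40),(125,255,255))}
for n in d:
  im,W=d[n]["im"],d[n]["W"]; hsv=cv2.cvtColor(im,cv2.COLOR_BGR2HSV)
  for k,(x0,y0,x1,y1) in box[n].items():
    if k not in hs: continue
    m=np.zeros((400,640),bool); m[y0:y1,x0:x1]=True
    mm=cv2.inRange(hsv,*map(np.array,hs[k]))>0
    if k=="cover": mm|=cv2.inRange(hsv,np.array((172,120,60)),np.array((180,255,255)))>0
    p=W[m&mm]; p=p[np.isfinite(p[:,0])]
    zt=np.percentile(p[:,2],90); q=p[p[:,2]>zt-5]
    print(n,k,len(p),"z",np.percentile(p[:,2],[5,50,95]).round(1),cv2.minAreaRect(q[:,:2].astype(np.float32)),q.mean(0).round(1))
# station plate top z~10
im,W=d["top"]["im"],d["top"]["W"]; m=np.zeros((400,640),bool); m[172:242,252:366]=True
p=W[m&(W[...,2]>7)&(W[...,2]<14)]; print("plate",len(p),cv2.minAreaRect(p[:,:2].astype(np.float32)))
p=W[m&(W[...,2]>80)&(W[...,2]<93)]; print("head",len(p),p.mean(0),cv2.minAreaRect(p[:,:2].astype(np.float32)))
p=W[m&(W[...,2]>38)&(W[...,2]<50)]; print("body",len(p),p.mean(0))
print("mm/px",np.linalg.norm(W[300,400]-W[300,401]))
E
```

```text
top spacer 294 z [ 2.7 13.  17. ] ((405.4068298339844, -333.0658264160156), (44.317298889160156, 68.7260513305664), 77.8237075805664) [ 405.7 -332.6   14.2]
top cover 202 z [ 2.1 11.3 15.6] ((519.3482666015625, -351.1600341796875), (68.4151840209961, 43.99332809448242), 8.40415096282959) [ 517.8 -349.1   12.7]
top nest 102 z [11.5 70.  74.4] ((586.0323486328125, -30.387996673583984), (67.18865966796875, 91.3864517211914), 85.07772827148438) [587.5 -25.7  72.3]
scene spacer 413 z [ 4.6 11.9 14.4] ((406.7563781738281, -333.2921447753906), (44.15581130981445, 72.16655731201172), 77.7879867553711) [ 408.  -334.1   12.1]
scene cover 355 z [ 0.8  9.6 12.1] ((519.6290283203125, -351.03643798828125), (71.032958984375, 44.265769958496094), 8.956061363220215) [ 523.5 -352.9    9.9]
plate 2335 ((558.0068359375, 73.9803695678711), (221.42909240722656, 370.6121826171875), 1.7221156358718872)
head 752 [586.53616182 125.97828194  84.99236094] ((539.6971435546875, 124.42204284667969), (150.65159606933594, 165.93800354003906), 88.80097198486328)
body 284 [587.44258132 -29.45005229  44.5910415 ]
mm/px 3.2939282199782793
```

View pics/crop1.png

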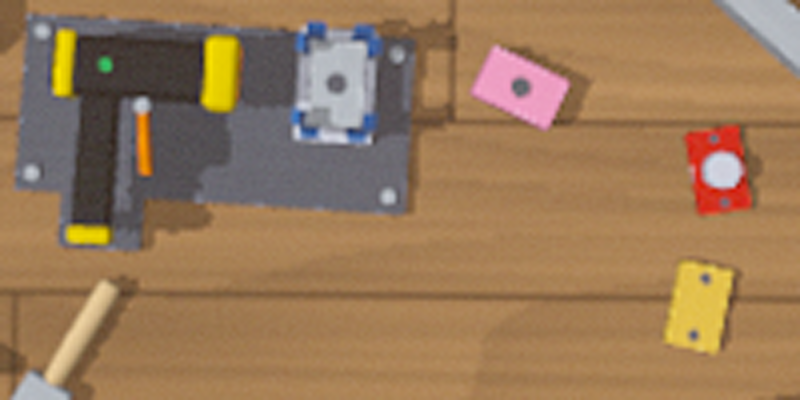

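The crop shows the brass plate at crop (700,307), with two dark hole marks, and the red plate with its bare round boss at (719,170). They are the only brass and red plates, and their sizes and heights match. The nest, holding the grey body, is at (337,83), and the orange trigger is at (145,143). Next I'll fit the station and nest more exactly.

```bash
cat > fit.py <<'E'
from h import *
from scipy.optimize import minimize
d={n:np.load(n+"0.npz") for n in("top","scene")}
for n in d:
  im,W=d[n]["im"],d[n]["W"]; p=W.reshape(-1,3); hsv=cv2.cvtColor(im,cv2.COLOR_BGR2HSV).reshape(-1,3)
  ok=np.isfinite(p[:,0])&(abs(p[:,0]-570)<170)&(abs(p[:,1]-70)<240)&(p[:,2]>-8)&(p[:,2]<100)
  p=p[ok];hsv=hsv[ok]
  def loc(q,p): c,s=np.cos(q[2]),np.sin(q[2]); a=p[:,:2]-q[:2]; return a@np.array([[c,-s],[s,c]])
  def cost(q):   # one-height-map fit: plate, head, grip
    l=loc(q,p); x,y=l.T; h=np.zeros(len(p))
    h[(abs(x)<75)&(abs(y)<165)]=10
    h[(x<0)&(x>-113)&(y>75)&(y<105)]=77
    h[(x>0)&(x<60)&(y>-20)&(y<130)]=87
    w=(x>-95)&(y>-175)&(y<175)&(x<90)&~((x>-70)&(x<75)&(y<-50)&(y>-150))
    return np.minimum(abs(p[:,2]-h),12)[w].sum()/w.sum()
  best=min((minimize(cost,[560+a,70+b,-.06],method="Nelder-Mead",options=dict(initial_simplex=[[560+a,70+b,-.06],[575+a,70+b,-.06],[560+a,85+b,-.06],[560+a,70+b,-.0]])) for a in(-10,0,10) for b in(-10,0,10)),key=lambda r:r.fun)
  q=best.x; print(n,"station",q.round(3),best.fun)
  m=(hsv[:,0]>100)&(hsv[:,0]<125)&(hsv[:,1]>100)&(p[:,2]>60); l=loc(q,p[m])
  l=l[(l[:,1]<-40)]; lo,hi=np.percentile(l,[2,98],axis=0)
  print(" nest stn-frame blue",len(l),lo.round(1),hi.round(1),((lo+hi)/2).round(1),cv2.minAreaRect(p[m][:,:2].astype(np.float32)))
  # steel body top
  m=(hsv[:,1]<70)&(abs(p[:,2]-44)<5);b=loc(q,p[m]);b=b[(b[:,1]<-50)&(b[:,1]>-150)]
  print(" body top",len(b),b.mean(0).round(1),cv2.minAreaRect(b.astype(np.float32)), np.median(p[m][:,2]))
  m=((hsv[:,0]>5)&(hsv[:,0]<18)&(hsv[:,1]>170)&(p[:,2]>50));b=loc(q,p[m]);b=b[(b[:,1]>20)&(b[:,1]<90)&(abs(b[:,0])<75)]
  print(" trigger",len(b),b.mean(0).round(1),np.ptp(b,axis=0).round(1), b.min(0),b.max(0))
E
python3 fit.py
```

```text
top station [ 5.63179e+02  7.18480e+01 -5.90000e-02] 3.0801500378369715
 nest stn-frame blue 76 [ -13.5 -130.4] [ 74.4 -66.4] [ 30.4 -98.4] ((587.8137817382812, -28.774520874023438), (65.04751586914062, 88.42805480957031), 85.63371276855469)
 body top 269 [  30.3 -100.5] ((32.387535095214844, -101.62774658203125), (72.55724334716797, 55.860530853271484), 3.7853593826293945) 44.59776224105332
 trigger 19 [-34.3  49.1] [45.   6.3] [-53.99581074  46.03461112] [-9.02374634 52.3776093 ]
scene station [ 5.64044e+02  7.18520e+01 -4.40000e-02] 4.5112828978568595
 nest stn-frame blue 158 [ -16.5 -132.8] [ 74.6 -67.2] [  29.1 -100. ] ((587.7160034179688, -28.752174377441406), (68.15062713623047, 94.67715454101562), 86.31057739257812)
 body top 263 [ 25.7 -99.6] ((27.24110221862793, -98.3280029296875), (53.599769592285156, 69.94508361816406), 80.09564971923828) 44.60657714118366
 trigger 85 [-29.2  51.7] [44.4 34.5] [-50.57847525  44.20020109] [-6.15203178 78.66027571]
```

```bash
cat > go.py <<'E'
import sys; from h import *
x,y,z,yaw=map(float,sys.argv[1:5]); s=env.state(); p=s["eef_pos"]; w=s["tcp_rot"][2]
D=np.array([x,y,z])-p; c,sn=np.cos(w),np.sin(w)
t=-((yaw-w+np.pi/2)%np.pi-np.pi/2)
print("shift m",np.round([(c*D[0]+sn*D[1])/1e3,(sn*D[0]-c*D[1])/1e3,-D[2]/1e3],4),"turn",round(t,4),"| t",s["t"],"pos",p.round(1),"yaw",w.round(4),"F",s["ft_force"].round(1),"op",round(s["opening"],3),"j",s["joints"].round(2))
E
python3 go.py 406.1 -333.2 70 -0.213
```

```text
shift m [ 0.2691 -0.1737  0.1441] turn 0.5588 | t 0.1 pos [ 211.8 -587.8  214.1] yaw 0.3458 F [-0.3  0.3 -0.4] op 0.998 j [-1.33  0.49  1.56 -0.    1.09 -0.11]
```

```bash
python3 -m pendant '[[[1,0.04,-0.025,0.02,0.08],[1,0.08,-0.05,0.04,0.16],[1,0.12,-0.075,0.06,0.24],[1,0.16,-0.1,0.085,0.32],[1,0.2,-0.13,0.11,0.4],[1,0.24,-0.155,0.13,0.5],[1,0.269,-0.174,0.144,0.559],[1,0.269,-0.174,0.144,0.559]]]'; python3 go.py 406.1 -333.2 3 -0.213
```

```text
t: 0.9
eef_pos: [407.2, -328.6, 68.4]
tcp_rot: [-3.139, 0.004, -0.211]
ft_force: [-0.1, -0.3, 0.4]
opening: 1.002
shift m [-0.0001  0.0048  0.0654] turn 0.0021 | t 0.9 pos [ 407.2 -328.6   68.4] yaw -0.2109 F [-0.1 -0.3  0.4] op 1.002 j [-0.81  0.55  1.95  0.    0.65  0.98]
```

```bash
python3 -m pendant '[[[1,0,0,0,0],[1,0,0,0.02,0],[1,0,0,0.04,0],[1,0,0,0.055,0],[1,0,0,0.064,0],[1,0,0,0.066,0],[1,0,0,0.066,0],[1,0,0,0.066,0]]]'; python3 go.py 406.1 -333.2 3 -0.213
```

```text
t: 1.7
eef_pos: [406.1, -333.7, 5.3]
tcp_rot: [3.141, -0.001, -0.213]
ft_force: [0.6, -0.1, 0.8]
opening: 0.997
shift m [-0.0001 -0.0005  0.0023] turn -0.0005 | t 1.7 pos [ 406.1 -333.7    5.3] yaw -0.2135 F [ 0.6 -0.1  0.8] op 0.997 j [-0.81  0.66  1.98 -0.    0.5   0.97]
```

```bash
python3 -m pendant '[[[1,0,0,0.001,0],[1,0,0,0.002,0],[0.3,0,0,0.002,0],[0.3,0,0,0.002,0],[0.3,0,0,0.002,0],[0.3,0,0,0.002,0],[0.3,0,0,0.002,0],[0.3,0,0,0.002,0]]]'; python3 go.py 406.1 -333.2 3 -0.213
```

```text
t: 2.5
eef_pos: [406.0, -333.2, 2.6]
tcp_rot: [3.142, -0.0, -0.213]
ft_force: [0.1, 0.6, -0.1]
opening: 0.553
shift m [ 0.0001  0.     -0.0004] turn -0.0002 | t 2.5 pos [ 406.  -333.2    2.6] yaw -0.2132 F [ 0.1  0.6 -0.1] op 0.553 j [-0.81  0.67  1.98 -0.    0.49  0.97]
```

Still closing (expect 0.46). I'll let it finish, then lift.

```bash
python3 -m pendant '[[[0.3,0,0,0,0],[0.3,0,0,0,0],[0.3,0,0,0,0],[0.3,0,0,0,0],[0.3,0,0,-0.02,0],[0.3,0,0,-0.05,0],[0.3,0,0,-0.09,0],[0.3,0,0,-0.13,0]]]'; python3 go.py 587.9 -29 130 -0.06
```

```text
t: 3.3
eef_pos: [405.5, -332.7, 133.5]
tcp_rot: [-3.141, 0.001, -0.213]
ft_force: [0.8, -0.2, -3.2]
opening: 0.458
shift m [ 0.114  -0.3354  0.0035] turn -0.1532 | t 3.3 pos [ 405.5 -332.7  133.5] yaw -0.2132 F [ 0.8 -0.2 -3.2] op 0.458 j [-0.81  0.45  1.89 -0.    0.8   0.97]
```

```bash
python3 -m pendant '[[[0.3,0.008,-0.024,0,0],[0.3,0.022,-0.066,0,-0.03],[0.3,0.038,-0.111,0,-0.06],[0.3,0.054,-0.158,0,-0.09],[0.3,0.07,-0.205,0,-0.12],[0.3,0.086,-0.252,0,-0.153],[0.3,0.101,-0.298,0,-0.153],[0.3,0.114,-0.335,0,-0.153]]]'; python3 -m pendant '[[[0.3,0,0,0.01,0],[0.3,0,0,0.02,0],[0.3,0,0,0.03,0],[0.3,0,0,0.04,0],[0.3,0,0,0.04,0],[0.3,0,0,0.04,0],[0.3,0,0,0.04,0],[0.3,0,0,0.04,0]]]';  python3 go.py 587.9 -29 76 -0.06
```

```text
t: 4.1
eef_pos: [588.8, -27.3, 132.2]
tcp_rot: [-3.142, 0.001, -0.059]
ft_force: [0.0, -1.0, -3.9]
opening: 0.46
t: 4.9
eef_pos: [588.4, -30.1, 93.1]
tcp_rot: [3.141, -0.001, -0.061]
ft_force: [-0.1, 0.4, -3.2]
opening: 0.458
shift m [-0.0006 -0.001   0.0171] turn -0.0005 | t 4.9 pos [588.4 -30.1  93.1] yaw -0.0605 F [-0.1  0.4 -3.2] op 0.458 j [-0.16  0.59  1.77 -0.    0.79  1.47]
```

```bash
cat > chk.py <<'E'
import sys; from h import *
tag=sys.argv[1]; q=np.array([587.9,-29.]); a=-.06; R=np.array([[np.cos(a),-np.sin(a)],[np.sin(a),np.cos(a)]])
for n in("top","scene"):
  im,W=cam(n); hsv=cv2.cvtColor(im,cv2.COLOR_BGR2HSV); cv2.imwrite(f"pics/{tag}_{n}_full.png",im)
  near=np.isfinite(W[...,0])&(np.hypot(W[...,0]-q[0],W[...,1]-q[1])<90)
  for k,m in dict(yellow=cv2.inRange(hsv,(20,100,60),(33,255,255))>0,red=(cv2.inRange(hsv,(0,120,60),(8,255,255))>0)|(cv2.inRange(hsv,(172,120,60),(180,255,255))>0),blue=(cv2.inRange(hsv,(100,100,30),(125,255,255))>0)&(W[...,2]>60)).items():
    p=W[m&near]
    if k!="blue": p=p[(p[:,1]<40)]
    if len(p)<8: continue
    l=(p[:,:2]-q)@R; print(n,k,len(p),"lo/hi",np.percentile(l,[3,97],axis=0).round(1).tolist(),"z",np.percentile(p[:,2],[5,50,95]).round(1))
  s=(290,160,360,230) if n=="top" else (270,150,410,270)
  cv2.imwrite(f"pics/{tag}_{n}.png",cv2.resize(im[s[1]:s[3],s[0]:s[2]],None,fx=5,fy=5,interpolation=cv2.INTER_CUBIC))
E
python3 chk.py hold
```

```text
scene yellow 269 lo/hi [[-16.8, -47.4], [35.6, 23.0]] z [ 96.4 103.2 197.4]
scene blue 89 lo/hi [[-42.9, -83.5], [46.1, 32.5]] z [ 61.6  70.2 172.3]
```

View pics/hold_scene.png

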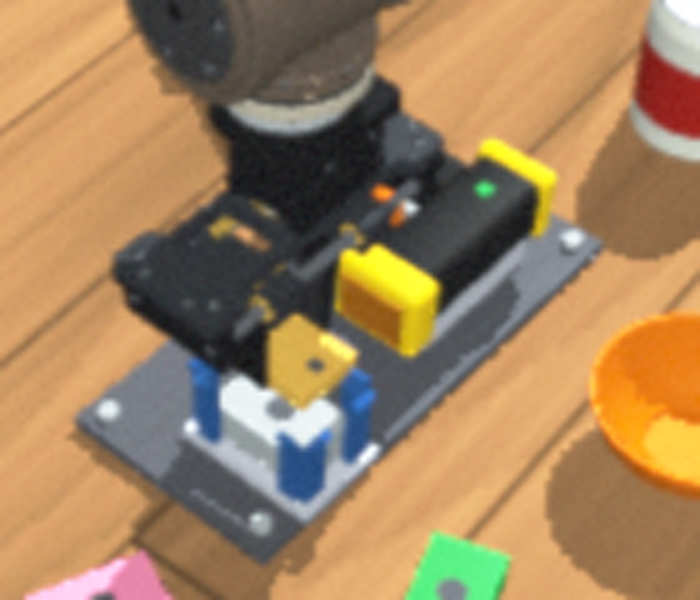

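The crop shows the gripped spacer at (310,360) above the nest (guides around (290,420)). The plate looks pitched between the fingers, so I'll fit a plane to it.

```bash
python3 - <<'E'
from h import *
im,W=cam("scene"); hsv=cv2.cvtColor(im,cv2.COLOR_BGR2HSV)
m=cv2.inRange(hsv,(18,80,50),(33,255,255))>0; b=np.zeros((400,640),bool); b[210:235,320:345]=True
p=W[m&b]; p=p[np.isfinite(p[:,0])&(p[:,2]<150)]
a=-.06; R=np.array([[np.cos(a),-np.sin(a)],[np.sin(a),np.cos(a)]]); l=p.copy(); l[:,:2]=(p[:,:2]-[588.4,-30.1])@R
print(len(l)); 
for r in l[::6]: print(r.round(0),end=" ")
x=l[:,0]; 
for lo in range(0,50,5):
    s=l[(x>=lo)&(x<lo+5)]
    if len(s): print(lo,len(s),np.percentile(s[:,2],[5,50,95]).round(1))
v,u=np.nonzero(m&b); print(im[212:234:2,322:342:2].tolist()[5])
E
```

```text
252
[-52. 109.  10.] [-43. 103.  12.] [ -1.  22. 105.] [ -3.  20. 100.] [ -7.   4. 106.] [  4.  17. 104.] [ 10. -24. 139.] [  1.  12. 101.] [-38.  87.  10.] [ -1.   2. 105.] [ 10.  13. 104.] [ 10. -24. 130.] [  6.   6. 103.] [ 18.  16. 103.] [  1.  -5. 103.] [ 12.   7. 102.] [ 26.  16. 104.] [  5.  -5. 103.] [ 17.   5. 103.] [ 28.  17. 102.] [  4.  -8. 100.] [ 18.   0. 104.] [ 30.  11. 104.] [  6. -15. 104.] [ 17.  -2. 101.] [ 35.   9. 106.] [ 12. -14. 103.] [ 29.   0. 104.] [ 11. -24. 107.] [ 19.  -9. 101.] [ 33.  -1. 105.] [ 15. -20. 103.] [ 26.  -9. 102.] [34.  7. 95.] [ 22. -20. 104.] [ 33.  -9. 103.] [ 16. -22.  97.] [ 31. -14. 102.] [ 16. -22.  93.] [ 34. -18. 104.] [ 28. -23.  99.] [ 27. -22.  93.] 0 21 [ 53.3 103.3 104.8]
5 24 [ 98.1 102.9 106.1]
10 35 [100.9 103.4 132.6]
15 26 [ 97.8 102.5 104.3]
20 22 [ 97.1 102.6 105.3]
25 24 [ 99.  102.7 105.1]
30 43 [ 93.2 102.  105.1]
35 8 [ 97.  100.2 105.3]
[[37, 42, 50], [75, 162, 202], [77, 175, 219], [75, 177, 219], [76, 172, 214], [88, 107, 119], [84, 135, 161], [77, 175, 218], [78, 180, 222], [84, 161, 197]]
```

The plate is level (top z 103) and centred. Lower it in stages.

```bash
python3 -m pendant '[[[0.3,-0.0005,-0.001,0.005,0],[0.3,-0.0005,-0.001,0.01,0],[0.3,-0.0005,-0.001,0.016,0],[0.3,-0.0005,-0.001,0.02,0],[0.3,-0.0005,-0.001,0.024,0],[0.3,-0.0005,-0.001,0.027,0],[0.3,-0.0005,-0.001,0.03,0],[0.3,-0.0005,-0.001,0.03,0]]]';  python3 go.py 587.9 -29 46.6 -0.06
```

```text
t: 5.85
eef_pos: [587.7, -28.8, 62.2]
tcp_rot: [3.142, 0.001, -0.06]
ft_force: [-0.2, 0.5, -3.1]
opening: 0.459
shift m [0.0002 0.0002 0.0156] turn -0.0002 | t 5.85 pos [587.7 -28.8  62.2] yaw -0.0602 F [-0.2  0.5 -3.1] op 0.459 j [-0.16  0.63  1.79 -0.    0.72  1.47]
```

No contact forces inside the guides. Continue.

```bash
python3 -m pendant '[[[0.3,0,0,0.003,0],[0.3,0,0,0.006,0],[0.3,0,0,0.009,0],[0.3,0,0,0.011,0],[0.3,0,0,0.013,0],[0.3,0,0,0.014,0],[0.3,0,0,0.0145,0],[0.3,0,0,0.0145,0]]]';  python3 go.py 587.9 -29 46.6 -0.06
```

```text
t: 6.65
eef_pos: [587.8, -28.9, 48.1]
tcp_rot: [3.142, -0.0, -0.06]
ft_force: [0.6, 0.4, -2.8]
opening: 0.46
shift m [0.0001 0.0001 0.0015] turn -0.0003 | t 6.65 pos [587.8 -28.9  48.1] yaw -0.0603 F [ 0.6  0.4 -2.8] op 0.46 j [-0.16  0.65  1.8  -0.    0.69  1.47]
```

```bash
python3 -m pendant '[[[0.3,0,0,0.0005,0],[0.3,0,0,0.001,0],[0.3,0,0,0.0013,0],[0.3,0,0,0.0016,0],[0.3,0,0,0.0018,0],[0.3,0,0,0.002,0],[0.3,0,0,0.002,0],[0.3,0,0,0.002,0]]]';  python3 go.py 587.9 -29 46.6 -0.06
```

```text
t: 7.45
eef_pos: [587.8, -28.8, 46.6]
tcp_rot: [3.141, -0.0, -0.06]
ft_force: [-2.7, 0.5, 5.5]
opening: 0.455
shift m [0.0001 0.0002 0.    ] turn -0.0002 | t 7.45 pos [587.8 -28.8  46.6] yaw -0.0602 F [-2.7  0.5  5.5] op 0.455 j [-0.16  0.65  1.8  -0.    0.69  1.47]
```

Seated (contact at the expected height). Release and lift.

```bash
python3 -m pendant '[[[0.7,0,0,0,0],[0.7,0,0,0,0],[0.7,0,0,0,0],[0.7,0,0,0,0],[0.7,0,0,0,0],[0.7,0,0,-0.02,0],[0.7,0,0,-0.05,0],[0.7,0,0,-0.09,0]]]';  python3 chk.py spc;python3 go.py 519.5 -351.1 60 0.152
```

```text
t: 8.25
eef_pos: [587.1, -28.7, 135.9]
tcp_rot: [-3.141, 0.003, -0.06]
ft_force: [-0.4, -0.3, 0.9]
opening: 0.698
scene yellow 334 lo/hi [[-32.6, -46.6], [34.0, 33.8]] z [ 51.9  56.4 239.3]
scene blue 129 lo/hi [[-43.4, -34.6], [45.5, 32.2]] z [61.1 68.7 74.3]
shift m [-0.0509  0.3257  0.0807] turn -0.212 | t 8.35 pos [589.8 -29.  140.7] yaw -0.06 F [ 0.1  0.6 -0.5] op 0.7 j [-0.16  0.52  1.73 -0.    0.88  1.47]
```

```bash
python3 -m pendant '[[[1,-0.004,0.025,0,0],[1,-0.01,0.07,0,-0.04],[1,-0.018,0.118,0.01,-0.08],[1,-0.025,0.166,0.02,-0.12],[1,-0.032,0.214,0.035,-0.16],[1,-0.039,0.262,0.05,-0.2],[1,-0.045,0.3,0.065,-0.212],[1,-0.049,0.326,0.075,-0.212]]]'; python3 -m pendant '[[[1,0,0,0.01,0],[1,0,0,0.02,0],[1,0,0,0.03,0],[1,0,0,0.04,0],[1,0,0,0.05,0],[1,0,0,0.055,0],[1,0,0,0.055,0],[1,0,0,0.055,0]]]';  python3 go.py 519.5 -351.1 2.5 0.152
```

```text
t: 9.15
eef_pos: [517.9, -353.7, 59.3]
tcp_rot: [-3.141, 0.001, 0.15]
ft_force: [-0.7, 0.0, 1.1]
opening: 0.999
t: 9.95
eef_pos: [519.5, -351.2, 6.3]
tcp_rot: [3.141, -0.0, 0.152]
ft_force: [-0.7, -0.3, 0.2]
opening: 0.999
shift m [ 0.     -0.0001  0.0038] turn 0.0001 | t 9.95 pos [ 519.5 -351.2    6.3] yaw 0.1521 F [-0.7 -0.3  0.2] op 0.999 j [-0.7   0.75  1.72 -0.    0.68  0.72]
```

```bash
python3 -m pendant '[[[1,0,0,0.002,0],[1,0,0,0.004,0],[0.3,0,0,0.004,0],[0.3,0,0,0.004,0],[0.3,0,0,0.004,0],[0.3,0,0,0.004,0],[0.3,0,0,0.004,0],[0.3,0,0,0.004,0]]]';  python3 -m pendant '[[[0.3,0,0,0,0],[0.3,0,0,0,0],[0.3,0,0,0,0],[0.3,0,0,0,0],[0.3,0,0,0,0],[0.3,0,0,0,0],[0.3,0,0,0,0],[0.3,0,0,-0.01,0]]]'; python3 go.py 587.9 -29 130 -0.06
```

```text
t: 10.75
eef_pos: [519.3, -351.3, 2.2]
tcp_rot: [3.141, -0.0, 0.152]
ft_force: [-0.1, -0.6, -0.6]
opening: 0.547
t: 11.55
eef_pos: [518.7, -350.8, 11.3]
tcp_rot: [-3.14, 0.002, 0.152]
ft_force: [-0.3, -0.5, -1.5]
opening: 0.46
shift m [ 0.1171 -0.3077 -0.1187] turn 0.2118 | t 11.55 pos [ 518.7 -350.8   11.3] yaw 0.1518 F [-0.3 -0.5 -1.5] op 0.46 j [-0.7   0.74  1.71 -0.    0.69  0.72]
```

```bash
python3 -m pendant '[[[0.3,0,0,-0.03,0],[0.3,0,0,-0.07,0],[0.3,0.01,-0.026,-0.1,0.03],[0.3,0.025,-0.067,-0.118,0.07],[0.3,0.042,-0.112,-0.118,0.11],[0.3,0.059,-0.157,-0.118,0.15],[0.3,0.076,-0.202,-0.118,0.19],[0.3,0.093,-0.247,-0.118,0.212]]]'; python3 go.py 587.9 -29 110 -0.06
```

```text
t: 12.35
eef_pos: [573.9, -91.2, 130.9]
tcp_rot: [3.141, -0.001, -0.062]
ft_force: [1.1, -0.3, -1.7]
opening: 0.456
shift m [ 0.0101 -0.063   0.0209] turn -0.002 | t 12.35 pos [573.9 -91.2 130.9] yaw -0.062 F [ 1.1 -0.3 -1.7] op 0.456 j [-0.27  0.53  1.76 -0.    0.86  1.36]
```

```bash
python3 -m pendant '[[[0.3,0.005,-0.03,0,0],[0.3,0.008,-0.05,0,0],[0.3,0.0101,-0.0645,0,0],[0.3,0.0101,-0.0645,0.01,0],[0.3,0.0101,-0.0645,0.02,0],[0.3,0.0101,-0.0645,0.03,0],[0.3,0.0101,-0.0645,0.03,0],[0.3,0.0101,-0.0645,0.03,0]]]'; python3 go.py 587.8 -29 80 -0.06; python3 chk.py cov
```

```text
t: 13.15
eef_pos: [587.7, -30.0, 99.7]
tcp_rot: [3.142, 0.001, -0.061]
ft_force: [-0.2, 0.2, -1.6]
opening: 0.459
shift m [ 0.0001 -0.001   0.0197] turn -0.0012 | t 13.15 pos [587.7 -30.   99.7] yaw -0.0612 F [-0.2  0.2 -1.6] op 0.459 j [-0.16  0.58  1.76 -0.    0.8   1.47]
scene yellow 267 lo/hi [[-30.0, -46.4], [33.9, 21.2]] z [ 51.9  56.9 208.8]
scene red 143 lo/hi [[7.3, -23.6], [35.4, 19.8]] z [101.8 107.8 110.6]
scene blue 94 lo/hi [[-42.5, -82.8], [46.2, 31.8]] z [61.4 69.5 73.3]
```

View pics/cov_scene.png

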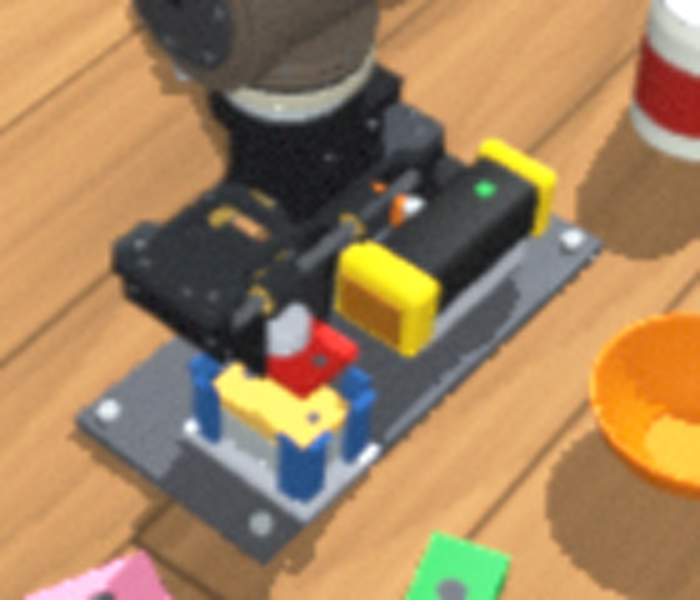

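The spacer lies flat in the nest at crop (280,405). The cover is held level above it with the boss up, at (310,350). Lower it.

```bash
python3 -m pendant '[[[0.3,0,-0.001,0.005,0],[0.3,0,-0.001,0.012,0],[0.3,0,-0.001,0.02,0],[0.3,0,-0.001,0.026,0],[0.3,0,-0.001,0.031,0],[0.3,0,-0.001,0.035,0],[0.3,0,-0.001,0.038,0],[0.3,0,-0.001,0.038,0]]]';  python3 go.py 587.8 -29 58.2 -0.06
```

```text
t: 14.05
eef_pos: [587.8, -28.3, 61.7]
tcp_rot: [3.142, 0.001, -0.06]
ft_force: [-0.0, 0.2, -2.4]
opening: 0.462
shift m [0.0001 0.0007 0.0035] turn -0.0002 | t 14.05 pos [587.8 -28.3  61.7] yaw -0.0602 F [-0.   0.2 -2.4] op 0.462 j [-0.16  0.63  1.79 -0.    0.72  1.47]
```

```bash
python3 -m pendant '[[[0.3,0,0.0005,0.001,0],[0.3,0,0.0005,0.0018,0],[0.3,0,0.0005,0.0025,0],[0.3,0,0.0005,0.003,0],[0.3,0,0.0005,0.0034,0],[0.3,0,0.0005,0.0038,0],[0.3,0,0.0005,0.0038,0],[0.3,0,0.0005,0.0038,0]]]';  python3 go.py 587.8 -29 58.2 -0.06
```

```text
t: 14.85
eef_pos: [587.9, -28.8, 58.3]
tcp_rot: [3.142, -0.0, -0.06]
ft_force: [-0.1, -0.1, -1.2]
opening: 0.457
shift m [-0.0001  0.0002  0.0001] turn -0.0002 | t 14.85 pos [587.9 -28.8  58.3] yaw -0.0602 F [-0.1 -0.1 -1.2] op 0.457 j [-0.16  0.64  1.79 -0.    0.71  1.47]
```

Nearly at contact, so one small step further.

```bash
python3 -m pendant '[[[0.3,0,0,0.0002,0],[0.3,0,0,0.0004,0],[0.3,0,0,0.0006,0],[0.3,0,0,0.0007,0],[0.3,0,0,0.0007,0],[0.3,0,0,0.0007,0],[0.3,0,0,0.0007,0],[0.3,0,0,0.0007,0]]]';  python3 go.py 587.8 -29 58.2 -0.06
```

```text
t: 15.65
eef_pos: [587.9, -28.8, 58.1]
tcp_rot: [3.141, -0.0, -0.06]
ft_force: [-2.4, 0.2, 6.1]
opening: 0.458
shift m [-0.0001  0.0002 -0.0001] turn -0.0002 | t 15.65 pos [587.9 -28.8  58.1] yaw -0.0602 F [-2.4  0.2  6.1] op 0.458 j [-0.16  0.64  1.79 -0.    0.71  1.47]
```

```bash
python3 -m pendant '[[[0.7,0,0,0,0],[0.7,0,0,0,0],[0.7,0,0,0,0],[0.7,0,0,0,0],[0.7,0,0,0,0],[0.7,0,0,-0.02,0],[0.7,0,0,-0.05,0],[0.7,0,0,-0.09,0]]]'; python3 -m pendant '[[[1,0,0,-0.02,0],[1,0,0,-0.02,0],[1,0,0,-0.02,0],[1,0,0,-0.02,0],[1,0,0,-0.02,0],[1,0,0,-0.02,0],[1,0,0,-0.02,0],[1,0,0,-0.02,0]]]'; python3 chk.py cvd;python3 go.py 530.5 156.1 110 -0.06
python3 - <<'E'
from h import *
a=-.058
for n in("scene",):
  im,W=cam(n); hsv=cv2.cvtColor(im,cv2.COLOR_BGR2HSV)
  z=W[...,2]; R=np.array([[np.cos(a),-np.sin(a)],[np.sin(a),np.cos(a)]]); l=(W[...,:2]-[563.6,71.9])@R
  m=(abs(z-87)<4)&(l[...,1]>-40)&(l[...,1]<150)&(l[...,0]>-15)&(l[...,0]<80); b=l[m]; print(n,"head",m.sum(),np.percentile(b,[3,97],axis=0).round(1).tolist(), "want 0..60,-20..130")
  m=(abs(z-77)<4)&(l[...,1]>60)&(l[...,1]<120)&(l[...,0]<-8)&(l[...,0]>-125); b=l[m]; print("grip",m.sum(),np.percentile(b,[3,97],axis=0).round(1).tolist(),"want -113..0,75..105")
d=np.load("top0.npz"); W=d["W"];z=W[...,2]; l=(W[...,:2]-[563.6,71.9])@R
m=(abs(z-87)<4)&(l[...,1]>-40)&(l[...,1]<150)&(l[...,0]>-15)&(l[...,0]<80); b=l[m]; print("top head",m.sum(),np.percentile(b,[3,97],axis=0).round(1).tolist())
m=(abs(z-77)<4)&(l[...,1]>60)&(l[...,1]<120)&(l[...,0]<-8)&(l[...,0]>-125); b=l[m]; print("grip",m.sum(),np.percentile(b,[3,97],axis=0).round(1).tolist())
E
```

```text
t: 16.45
eef_pos: [587.1, -28.7, 147.4]
tcp_rot: [-3.141, 0.003, -0.06]
ft_force: [1.0, 0.4, -0.5]
opening: 0.698
t: 17.25
eef_pos: [587.8, -28.8, 167.3]
tcp_rot: [3.142, 0.0, -0.06]
ft_force: [-0.1, -0.0, 0.7]
opening: 0.999
scene yellow 22 lo/hi [[-17.5, -23.5], [31.2, 49.6]] z [ 48.9 257.2 267.7]
scene red 215 lo/hi [[-32.7, -22.5], [35.4, 21.0]] z [61.7 66.3 68.5]
scene blue 136 lo/hi [[-44.4, -32.6], [46.0, 32.6]] z [61.3 69.3 73. ]
shift m [-0.0684 -0.1811  0.0575] turn -0.0002 | t 17.35 pos [587.9 -28.8 167.5] yaw -0.0602 F [-0.2  0.1  0.3] op 0.998 j [-0.16  0.49  1.7  -0.    0.95  1.47]
scene head 490 [[8.1, -17.3], [54.9, 120.1]] want 0..60,-20..130
grip 108 [[-56.5, 73.6], [-9.0, 104.8]] want -113..0,75..105
top head 526 [[4.9, -16.4], [52.2, 122.5]]
grip 268 [[-110.6, 75.6], [-11.2, 104.2]]
```

View pics/cvd_scene.png

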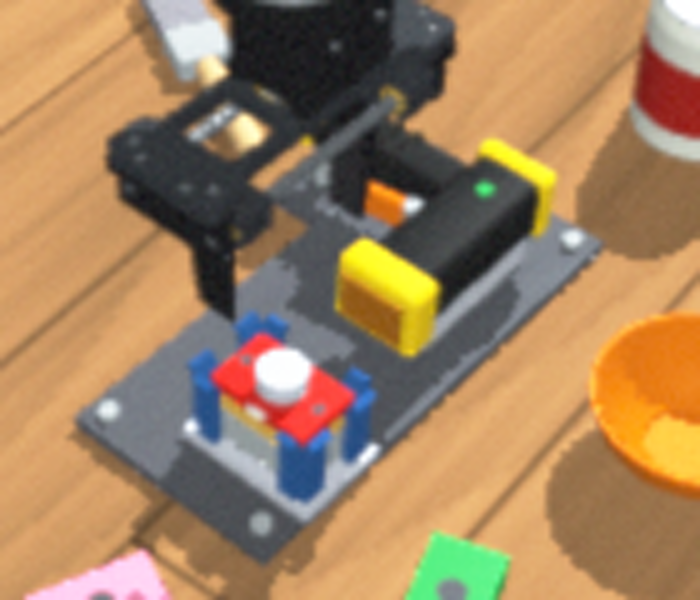

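The stack is complete: the cover is flat with its boss up at crop (283,375), top z 66 as required. The grip edges also agree with the station fit. Now go above the squeeze point.

```bash
python3 -m pendant '[[[1,-0.012,-0.03,0,0],[1,-0.025,-0.065,0,0],[1,-0.041,-0.11,0,0],[1,-0.057,-0.15,0,0],[1,-0.0684,-0.181,0.01,0],[1,-0.0684,-0.181,0.03,0],[1,-0.0684,-0.181,0.0475,0],[1,-0.0684,-0.181,0.0475,0]]]'; python3 -m pendant '[[[1,0,0,0,0],[1,0,0,0,0],[1,0,0,0,0],[1,0,0,0.01,0],[1,0,0,0.015,0],[1,0,0,0.02,0],[1,0,0,0.02,0],[1,0,0,0.02,0]]]';python3 go.py 530.5 156.1 43 -0.06
python3 - <<'E'
from h import *
im,W=cam("scene"); cv2.imwrite("pics/sq.png",cv2.resize(im[130:250,280:420],None,fx=5,fy=5,interpolation=cv2.INTER_CUBIC))
E
```

```text
t: 18.2
eef_pos: [529.5, 156.2, 118.4]
tcp_rot: [3.141, 0.003, -0.06]
ft_force: [0.7, -0.4, 0.3]
opening: 1.001
t: 19.0
eef_pos: [530.5, 156.0, 99.9]
tcp_rot: [3.141, 0.0, -0.06]
ft_force: [-0.1, 0.3, 0.1]
opening: 1.002
shift m [ 0.     -0.0001  0.0569] turn -0.0002 | t 19.0 pos [530.5 156.   99.9] yaw -0.0602 F [-0.1  0.3  0.1] op 1.002 j [ 0.17  0.54  1.85 -0.    0.75  1.8 ]
```

View pics/sq.png

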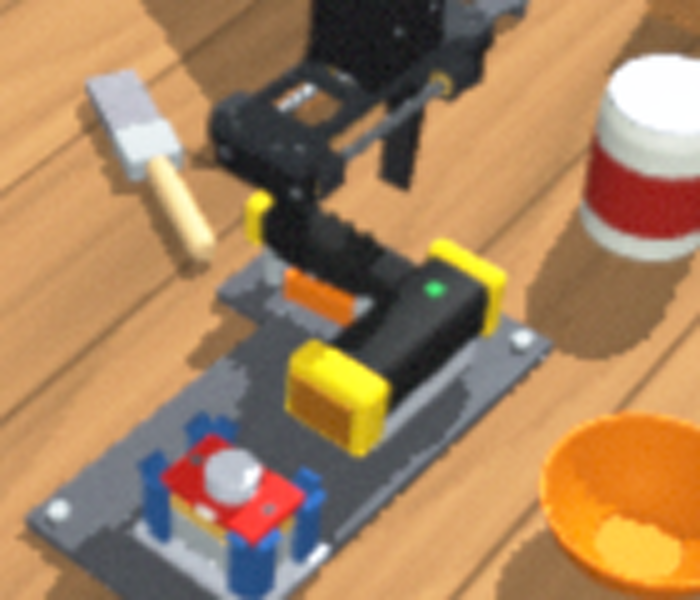

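The fingers straddle the grip and trigger (orange at (320,295)), and the stack stands complete at (230,490). Descend with a force check.

```bash
python3 -m pendant '[[[1,0,0,0.008,0],[1,0,0,0.018,0],[1,0,0,0.028,0],[1,0,0,0.038,0],[1,0,0,0.048,0],[1,0,0,0.054,0],[1,0,0,0.057,0],[1,0,0,0.057,0]]]';python3 go.py 530.5 156.1 43 -0.06
```

```text
t: 19.85
eef_pos: [530.4, 156.0, 42.7]
tcp_rot: [3.141, 0.001, -0.06]
ft_force: [-0.2, -1.0, -0.4]
opening: 0.999
shift m [ 0.0001 -0.0001 -0.0003] turn -0.0002 | t 19.85 pos [530.4 156.   42.7] yaw -0.0602 F [-0.2 -1.  -0.4] op 0.999 j [ 0.17  0.62  1.89 -0.    0.63  1.8 ]
```

```bash
python3 -m pendant '[[[0.3,0,0,0,0],[0.3,0,0,0,0],[0.3,0,0,0,0],[0.3,0,0,0,0],[0.3,0,0,0,0],[0.3,0,0,0,0],[0.3,0,0,0,0],[0.3,0,0,0,0]]]';python3 go.py 530.5 156.1 43 -0.06
```

```text
t: 20.65
eef_pos: [529.7, 156.8, 43.0]
tcp_rot: [-3.141, 0.001, -0.06]
ft_force: [-4.3, 7.1, 0.7]
opening: 0.489
shift m [0.0008 0.0007 0.    ] turn -0.0005 | t 20.65 pos [529.7 156.8  43. ] yaw -0.0605 F [-4.3  7.1  0.7] op 0.489 j [0.17 0.62 1.89 0.   0.63 1.8 ]
```

```bash
python3 -m pendant '[[[0.3,0,-0.0005,0,0],[0.3,0,-0.0005,0,0],[0.3,0,-0.0005,0,0],[0.3,0,-0.0005,0,0],[0.3,0,-0.0005,0,0],[0.3,0,-0.0005,0,0],[0.3,0,-0.0005,0,0],[0.3,0,-0.0005,0,0]]]';python3 go.py 530.5 156.1 43 -0.06; python3 - <<'E'
from h import *
im,W=cam("scene"); hsv=cv2.cvtColor(im,cv2.COLOR_BGR2HSV); a=-.058; R=np.array([[np.cos(a),-np.sin(a)],[np.sin(a),np.cos(a)]]); l=(W[...,:2]-[563.6,71.9])@R
m=cv2.inRange(hsv,(5,170,60),(18,255,255))>0; m&=(l[...,1]>20)&(l[...,1]<95)&(abs(l[...,0]+30)<45)&(W[...,2]>45)
print(m.sum(),[(int(x),int(y)) for x,y in l[m][::6]])
d=np.load("scene0.npz"); W=d["W"]; hsv=cv2.cvtColor(d["im"],cv2.COLOR_BGR2HSV); l=(W[...,:2]-[563.6,71.9])@R
m=cv2.inRange(hsv,(5,170,60),(18,255,255))>0; m&=(l[...,1]>20)&(l[...,1]<95)&(abs(l[...,0]+30)<45)&(W[...,2]>45)
print("rest",m.sum(),[(int(x),int(y)) for x,y in l[m][::6]])
E
```

```text
t: 21.45
eef_pos: [529.7, 156.8, 43.0]
tcp_rot: [-3.142, 0.001, -0.06]
ft_force: [-5.0, 3.7, 1.8]
opening: 0.486
shift m [0.0008 0.0007 0.    ] turn -0.0003 | t 21.45 pos [529.7 156.8  43. ] yaw -0.0603 F [-5.   3.7  1.8] op 0.486 j [0.17 0.62 1.89 0.   0.63 1.8 ]
38 [(-31, 65), (-24, 60), (-17, 57), (-13, 56), (-12, 55), (-9, 52), (-9, 52)]
rest 86 [(-49, 47), (-44, 50), (-39, 50), (-47, 46), (-27, 49), (-48, 48), (-25, 47), (-22, 75), (-29, 48), (-12, 55), (-26, 49), (-31, 46), (-10, 48), (-10, 48), (-11, 51)]
```

The trigger is fully in (opening 46.2 mm against the expected 46). Hold briefly, then release.

```bash
python3 -m pendant '[[[0.3,0,0,0,0],[0.3,0,0,0,0],[1,0,0,0,0],[1,0,0,0,0],[1,0,0,0,0],[1,0,0,0,0],[1,0,0,0,0],[1,0,0,0,0]]]'; python3 -m pendant '[[[1,0,0,0,0],[1,0,0,0,0],[1,0,0,0,0],[1,0,0,-0.01,0],[1,0,0,-0.03,0],[1,0,0,-0.06,0],[1,0,0,-0.1,0],[1,0,0,-0.14,0]]]'; python3 -m pendant '[[[1,0,0,-0.03,0],[1,0,0.03,-0.05,0],[1,-0.01,0.06,-0.06,0],[1,-0.03,0.1,-0.06,0],[1,-0.05,0.14,-0.06,0],[1,-0.07,0.18,-0.06,0],[1,-0.09,0.22,-0.06,0],[1,-0.1,0.26,-0.06,0]]]';  python3 -m pendant '[[[1,0,0.04,0,0],[1,0,0.08,0,0],[1,0,0.12,0,0],[1,0,0.15,0,0],[1,0,0.15,0,0],[1,0,0.15,0,0],[1,0,0.15,0,0],[1,0,0.15,0,0]]]'; python3 chk.py fin; python3 - <<'E'
from h import *
a=-.058; R=np.array([[np.cos(a),-np.sin(a)],[np.sin(a),np.cos(a)]])
for n in("scene","top"):
  im,W=cam(n); hsv=cv2.cvtColor(im,cv2.COLOR_BGR2HSV); l=(W[...,:2]-[563.6,71.9])@R
  m=cv2.inRange(hsv,(5,170,60),(18,255,255))>0; m&=(l[...,1]>20)&(l[...,1]<75)&(abs(l[...,0]+30)<45)&(W[...,2]>45)
  print(n,m.sum(),[(int(x),int(y)) for x,y in l[m][::6]])
E
```

```text
t: 22.3
eef_pos: [530.8, 156.7, 43.1]
tcp_rot: [-3.141, -0.001, -0.06]
ft_force: [-0.8, 0.3, 0.4]
opening: 0.936
t: 23.1
eef_pos: [530.2, 156.5, 185.1]
tcp_rot: [3.141, 0.0, -0.06]
ft_force: [0.2, 0.6, -0.1]
opening: 1.002
t: 23.9
eef_pos: [413.3, -98.0, 244.0]
tcp_rot: [3.141, -0.001, -0.06]
ft_force: [0.4, -0.1, -0.4]
opening: 1.002
t: 24.7
eef_pos: [406.1, -245.8, 243.5]
tcp_rot: [3.141, -0.0, -0.059]
ft_force: [0.3, 0.9, 0.1]
opening: 0.999
top red 199 lo/hi [[-33.1, -20.8], [34.1, 20.5]] z [63.1 66.9 70.8]
top blue 71 lo/hi [[-44.1, -31.1], [43.8, 32.5]] z [63.7 70.  74.2]
scene yellow 14 lo/hi [[-19.3, -23.7], [25.8, -1.4]] z [48.  51.1 55. ]
scene red 214 lo/hi [[-32.2, -22.9], [35.2, 20.8]] z [62.4 66.1 68.8]
scene blue 131 lo/hi [[-44.5, -33.1], [45.9, 31.9]] z [62.7 69.7 73.1]
scene 81 [(-51, 50), (-41, 52), (-35, 50), (-40, 46), (-26, 58), (-38, 50), (-18, 53), (-37, 48), (-17, 52), (-33, 48), (-12, 50), (-15, 50), (-14, 50), (-7, 50)]
top 35 [(-9, 55), (-19, 54), (-31, 50), (-38, 49), (-44, 49), (-50, 49)]
```

View pics/fin_scene_full.png

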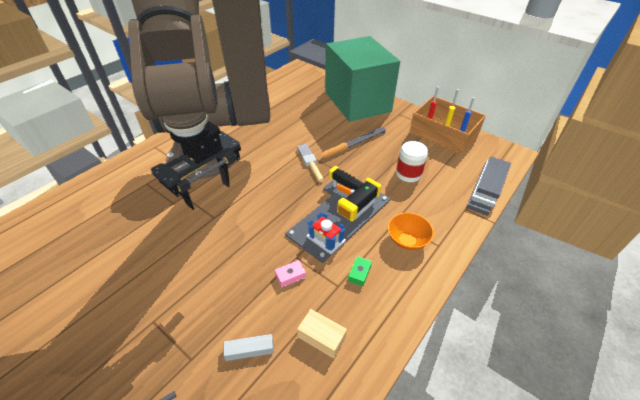

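The final picture shows the stack in the nest at (325,228) with its boss up, and the trigger back out at rest. The bystanders are at their starting pixels, and the arm is clear. I'll hand the job in.

```bash
python3 -c "
from cell import env
print(env.job_done(), env.state()['t'])"
```

```text
the job is handed in; nothing more can be done
the job is handed in; nothing more can be done
```

I lowered the brass spacer and then the red cover (boss up) into the nest. Each met the stack at the expected height with about 6 N of contact force before I let go. Only then did I squeeze the scanner trigger, hold it for about a second, let it spring back and move the arm clear. The job was handed in at about 25 s of the 66 s allowed.

**Stack:** in the last images the cover's top is at z 66–67 mm (66 expected), and it sits centred in the nest to about 1–2 mm.

**Trigger:** during the squeeze the jaws stopped at 46.2 mm against 46 mm for fully in, and the lever could be seen swung in. Afterwards it read back at its rest position.

**Other things on the bench:** in the final scene picture they look to be where they started. I checked them only by eye.

**Disagreements:** the two cameras' fits of the station differed by about 0.015 rad in angle and 1 mm in position. The held spacer first looked tilted in a picture, but the depth readings showed it level. No check failed.

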